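Nudge a flange plate onto the pins of a welding jig and swing the hold-down over it

ROBOT

A 7-joint arm with a two-finger parallel gripper is mounted at the origin on the work surface. World frame = base frame: x ahead of the robot, y to its left, z up, the work surface at z = 0. Lengths are in m, angles in rad, forces in N, time in s.
With the tool pointing down it reaches from about 0.425 to 1.025 m from the base axis. Payload 9.4 kg.
Tool frame: the origin (TCP) lies midway between the tips of the shut fingers; the grasp point (between the pads) lies 19 mm behind it (pinch_z is the distance from the TCP to the grasp point, in m); z points along the fingers, x is the direction in which the jaws open and shut, and the axes are right-handed (so a half turn about z gives the same grasp; the last joint's range is limited). The gripper opens to 93 mm and grips with 3 to 60 N. Pads are 15 mm wide; open, the fingers measure 128 mm over their backs; the gripper's body (75 mm by 188 mm) begins 65 mm behind the grasp point.
Start: joints at [-1.38, 0.599, -0.003, 1.599, 0.002, 0.943, -0.08], TCP at [0.192, 0.699, 0.219] pointing down, gripper open.
Joint ranges: [-2.57, 2.57], [-0.35, 1.97], [-1.29, 1.29], [0.11, 2.56], [-1.05, 4.19], [0.11, 1.86], [-2.63, 2.63]. Speed limits (rad/s): [2.22, 2.22, 3.01, 3.01, 3.14, 3.14, 3.14].

INTERFACE

Orientations are given as a unit quaternion [w, x, y, z].
In Python, from station import read_state, read_camera, finish_job, pinch_z gives the robot as it stands.
- The arm moves only by the tool arm_command, never from a script. Its argument "steps" is one flat list of numbers, 4 for each row, row after row: the shift along the tool's x, y, z in m, then the turn about the tool's z in degrees. In form: [tx, ty, tz, turn, tx, ty, tz, turn, ...]. A call has 1 to 20 rows; each row is the pose to reach, as a shift and turn from the pose commanded when the call began, along the tool's axes at that moment; what a row does not reach only later rows make up. A row lasts 1/12 s, in which the tool goes at most 41.7 mm and 7.16 degrees, less where a joint would pass 70% of its speed; a pose out of reach is approached as far as the arm can. A call with a gripper value outside its range is refused whole. "grip" is the finger opening in m, from 0 to 0.093, set as the call begins (left out, the last holds). The fingers move at their own pace and stop on an object; "newtons" is the grip in N (left out, the last holds). Time passes only in rows, so rows that repeat a pose let the fingers close. It gives the time, the measured TCP pose, the force and the opening at its end, in the units of the state.
- read_state(): the state, without advancing time (a new reading comes with each control period).
- read_camera(name): name is "scene" or "top" or "wrist"; returns a dict with "image" (480x640x3 uint8, red, green, blue), "fx", "fy", "cx", "cy" (pixels), "k1" (the pictures are not rectified: a ray, as slopes to the right and down, at radius r is drawn at 1 + k1 r^2 times it, then the intrinsics apply), "extrinsics" (4x4, takes a point from world to camera coordinates); the wrist camera has in their place "mount" (4x4, takes a point from camera to tool coordinates, whose origin is the TCP and whose axes are the tool frame's). Camera axes: x right, y up, looking along -z (the intrinsics and any distortion apply to the point x, -y, -z); pixel columns grow to the right and rows downward; lengths in m; the calibration is good to about 2 mm. A picture is of the moment at which its call begins: read the wrist's pose just before it. There is no depth.
- finish_job(): hands the job in, once; it reports no verdict.
The state is a dict: "clock": time; "q": joint angles; "joint_velocities": joint speeds; "joint_torque": joint torques, N m; "position": TCP position; "eef_rot": TCP orientation; "ft_force": force on the tool from outside, world axes, zero at the start; "wrist_torque": the same for the moment, N m; "width": opening from 0.0 (shut) to 1.0 (fully open).
Only numpy, scipy, OpenCV 4.12 (cv2) and the standard library are available. Lean on these libraries where they do the work, as an engineer would, in place of code of your own. Each camera call takes 0.05 s, during which the arm holds its last target. There are 200 camera calls.

TASK

The square steel flange plate lies askew on top of the welding jig's two locating pins: nudge it sideways with the fingertips until both of its small holes drop over the pins and it lies flat on the jig's base. Then push the jig's swivel hold-down round until its bar points straight across the plate's edge, and take the hand away. Only push: lift nothing, and leave the tube, tools and other things about the jig where they are.

Things in the scene. Friction and masses are not known exactly. Their poses are not given: they have to be found in the camera images.
- jig: Welding jig, fixed to the bench, turned up to 0.35 rad: dark steel base plate, 12 mm thick, with two locating pins at x 0, y +-42 mm and a step across one end. Origin on the bench surface midway between the pins; z up; x points from the step to the hold-down; the base spans x -122 to +94, y +-82 mm. A plate not yet on its pins lies level on pins and step, 24 mm above the bench.
- plate: Loose steel flange plate 120 x 120 x 10 mm, about 0.85 kg: 60 mm bore in the middle, two 16 mm holes at x +20, y +-42 mm. Origin at the centre of its underside, z up, x towards the edge with the small holes. Seated: origin at x -20, y 0, z 12 mm of the jig frame, axes parallel. Starts 18 to 30 mm short of that in jig x, up to 10 mm off in y, 0.15 rad turned, 12 mm higher. Ordinary dry friction.
- jig_step (a point): Middle of the top of the jig's step, at x -102, y 0 mm, 24 mm above the bench: a steel bar 36 mm wide in x (-120 to -84 mm) and 150 mm long in y, as high as the pin tips. A seated plate lies on the base, its edge 4 mm clear of the step.
- jig_pin0 (a point): Tip of the jig's pin at y +42 mm. Pins are 12 mm in diameter and stand 12 mm above the base (tips 24 mm above the bench); the top 4 mm taper to 6 mm diameter.
- jig_pin1 (a point): Tip of the jig's pin at y -42 mm.
- plate_hole0 (a point): Centre, at the plate's top face, of the plate's small hole at y +42 mm; belongs on jig_pin0.
- plate_hole1 (a point): The same for the hole at y -42 mm; belongs on jig_pin1.
- holddown (a joint): Swivel hold-down, rad. Steel bar 16 mm wide, 60 mm long from its upright pivot at x +66, y 0 mm of the jig; underside 27, top 39 mm above the bench. 0 = open, bar towards jig +y; grows anticlockwise from above; 1.57 = bar towards -x, across the plate; stop at 1.6. Starts at 0 to 0.2, stays where left, turns with 0.1 N m. Passes 5 mm over a seated plate, strikes an unseated one.
- holddown_end (a point): Foot of the hold-down's black knob (16 mm diameter, 24 mm tall) on top of the bar, 50 mm from the pivot and 39 mm above the bench.
- stub: Bystander: short steel tube standing on the jig's base, 34 mm diameter, 40 mm tall; origin at its foot.
- hammer: Bystander: hammer lying on the bench beside the jig; origin under its middle.
- brush: Bystander: hand brush lying on the bench on the other side of the jig; origin under its middle.
- pipe: Bystander: dark pipe offcut standing on the bench beyond the jig, 60 mm diameter, 70 mm tall; origin at its foot.
- square: Bystander: small engineer's square lying on the bench beyond the jig, 90 x 70 mm; origin under the middle of its thick leg.
- tin: Bystander: open aluminium tin, 72 mm diameter, 60 mm tall; origin at its foot.
- wrench: Bystander: wrench lying on the bench; origin under its middle.
There are look-alikes about, which are no part of the job. What is shaped like the plate but turquoise or yellow is not meant.

How it is judged:
On the way, in this order (a step that is already met when the one before it is completed fails the run):
1. the plate has dropped over both pins and lies flat on the jig's base (z of plate in the frame of jig below 0.0145 m and angle between the z axis of plate and the z axis of jig, either way round below 0.03 rad and horizontal distance between plate_hole0 and jig_pin0 below 0.005 m and horizontal distance between plate_hole1 and jig_pin1 below 0.005 m and value of joint holddown below 1 rad), for 0.2 s.
2. the hold-down is swung across the plate (value of joint holddown above 1.3 rad), for 0.2 s.
At the end, for the whole second after the job is handed in: The plate's underside is within 2.5 mm of the jig's base, level within 0.03 rad, each small hole within 5 mm of its own pin's axis, the plate at rest, and the hold-down at 1.3 rad or more (z of plate in the frame of jig below 0.0145 m and angle between the z axis of plate and the z axis of jig, either way round below 0.03 rad and horizontal distance between plate_hole0 and jig_pin0 below 0.005 m and horizontal distance between plate_hole1 and jig_pin1 below 0.005 m and value of joint holddown above 1.3 rad and linear speed of plate below 0.01 m/s); the robot touches nothing.
It fails at once if the plate is lifted (more than 10 mm above its start height) or tipped by more than 0.3 rad (z of plate in the frame of jig above 0.034 m or angle between plate's own z axis and vertical above 0.3 rad).
It fails at once if a bystander is moved by more than 25 mm (distance of any of stub, hammer, brush, pipe, square, tin, wrench from where it was at the start of the episode above 0.025 m).
It also fails if it takes over 64 s, if anything falls off the work surface, if the arm or the gripper's body presses on something with over 40 N, if the wrist force passes 120 N, or if a joint passes its speed limit or range.

## Working session

There is one attempt and no reset: what is moved stays moved. The work goes in short steps, Python scripts to look and compute and a tool call to move; the robot and the scene stay as the last step left them, time stands still between calls to the robot, and variables do not carry over. Pictures are saved under pics/ and viewed, about 8 in all and at most 12, crops included, and the job is handed in when it is done.

Besides the shell and the picture viewer there is one more tool, called after "Request:" by a JSON object that holds its "method" and its "body", one argument or row to a line. arm_command: Moves the arm, as the interface text tells. Its arguments: {"type":"object","properties":{"steps":{"type":"array","items":{"type":"number"}},"grip":{"type":"number"},"newtons":{"type":"number"}},"required":["steps"]}

```bash
mkdir -p pics; ls
python3 - <<'E'
from station import *
import cv2, numpy as np
print(read_state()); print(pinch_z)
for n in("scene","top"):
    c=read_camera(n); cv2.imwrite(f"pics/{n}0.png",c["image"][:,:,::-1])
    print(n,[c[k] for k in("fx","fy","cx","cy","k1")]); print(np.round(c["extrinsics"],4).tolist())
E
```

```text
pics
{'clock': 0.0, 'q': array([-1.37969304,  0.60011361, -0.00255801,  1.60013152,  0.00176982,
        0.94292548, -0.0798219 ]), 'joint_velocities': array([ 0.00014501, -0.00147478,  0.00021308, -0.00021454,  0.00044955,
       -0.00039163, -0.00019084]), 'joint_torque': array([-1.43217871e-04, -7.65080380e+01,  1.49733916e+00, -2.52350700e+01,
       -5.23906213e-02,  1.72066013e-02,  1.37163365e-04]), 'position': array([0.19171371, 0.69867277, 0.21776749]), 'eef_rot': array([ 5.20973275e-04,  7.95167571e-01,  6.06389242e-01, -5.91037491e-04]), 'ft_force': array([0.46967154, 0.38482485, 0.33135217]), 'wrist_torque': array([-0.05913044, -0.03030877, -0.00171337]), 'width': 1.003073898396092}
0.0188
scene [444.0075552972313, 444.0075552972313, 325.21753324521376, 234.19690584258313, -0.00994276775249457]
[[-0.1252, 0.9919, 0.0228, -0.004], [-0.5025, -0.0832, 0.8606, 0.2151], [0.8555, 0.0963, 0.5088, -1.4306], [0.0, 0.0, 0.0, 1.0]]
top [468.3262868847764, 468.3262868847764, 319.201543102041, 232.57637897640822, -0.061081480004346364]
[[-0.0018, -0.9999, -0.0155, 0.0741], [0.9993, -0.0023, 0.036, -0.5414], [-0.036, -0.0154, 0.9992, -1.2199], [0.0, 0.0, 0.0, 1.0]]
```

View pics/top0.png

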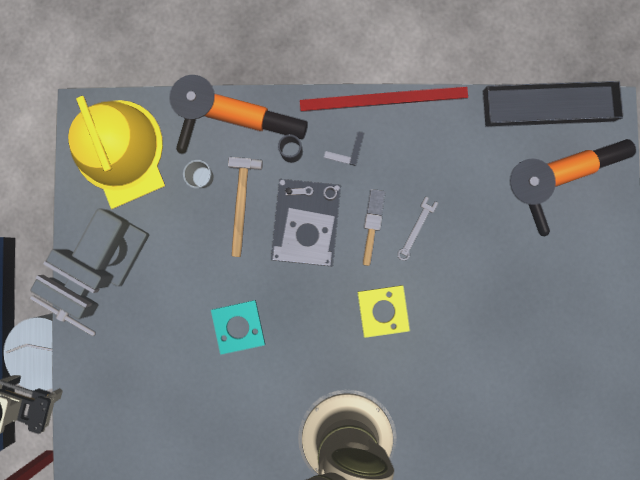

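View pics/scene0.png

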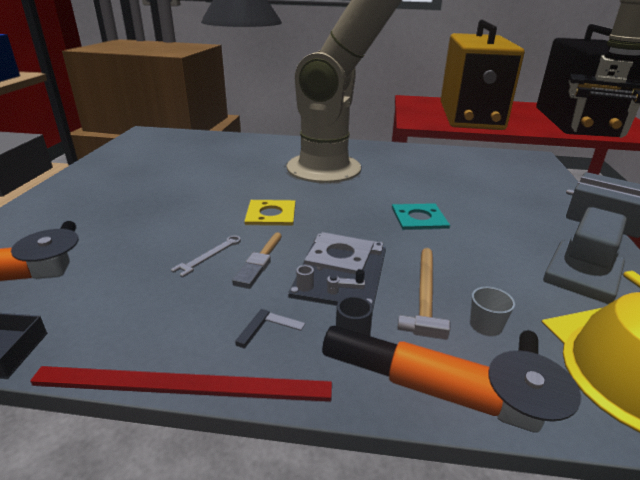

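```bash
cat > h.py <<'E'
import numpy as np, cv2
from station import *
from scipy.spatial.transform import Rotation as R
def tcp(s=None):
    s=s or read_state(); q=s["eef_rot"]
    T=np.eye(4); T[:3,:3]=R.from_quat([q[1],q[2],q[3],q[0]]).as_matrix(); T[:3,3]=s["position"]; return T
def cam(n):
    T=tcp(); c=read_camera(n)
    c["M"]=T@c["mount"] if n=="wrist" else np.linalg.inv(c["extrinsics"]); return c   # camera->world
def KD(c): return np.array([[c["fx"],0,c["cx"]],[0,c["fy"],c["cy"]],[0,0,1.]]),np.array([c["k1"],0,0,0.])
def ray(c,uv,z):
    K,D=KD(c); p=cv2.undistortPoints(np.float64(uv).reshape(-1,1,2),K,D)[:,0]
    d=np.c_[p[:,0],-p[:,1],-np.ones(len(p))]@c["M"][:3,:3].T; o=c["M"][:3,3]
    return o+d*((z-o[2])/d[:,2])[:,None]
def proj(c,P):
    P=np.atleast_2d(P); I=np.linalg.inv(c["M"]); q=P@I[:3,:3].T+I[:3,3]
    K,D=KD(c); return cv2.projectPoints(q*[1,-1,-1],np.zeros(3),np.zeros(3),K,D)[0][:,0]
def crop(im,x0,y0,x1,y1,s,name): cv2.imwrite(name,cv2.resize(im[y0:y1,x0:x1,::-1],None,fx=s,fy=s,interpolation=cv2.INTER_CUBIC))
E
python3 - <<'E'
from h import *
c=cam("top"); crop(c["image"],260,165,380,275,5,"pics/c1.png")
print(ray(c,[[277,180],[340,183],[333,265],[272,260]],0.012).round(3))
print(ray(c,[[307,234]],.034).round(3))
w=cam("wrist");print(w["mount"].round(4).tolist(),w["fx"],w["k1"])
E
```

```text
[[0.681 0.184 0.012]
 [0.672 0.018 0.012]
 [0.456 0.037 0.012]
 [0.47  0.197 0.012]]
[[0.537 0.104 0.034]]
[[1.0, -0.0005, -0.0002, -0.0002], [-0.0005, -0.9539, -0.3002, -0.0839], [-0.0, 0.3002, -0.9539, -0.1655], [0.0, 0.0, 0.0, 1.0]] 385.39613001608757 -0.0572533084177371
```

View pics/c1.png

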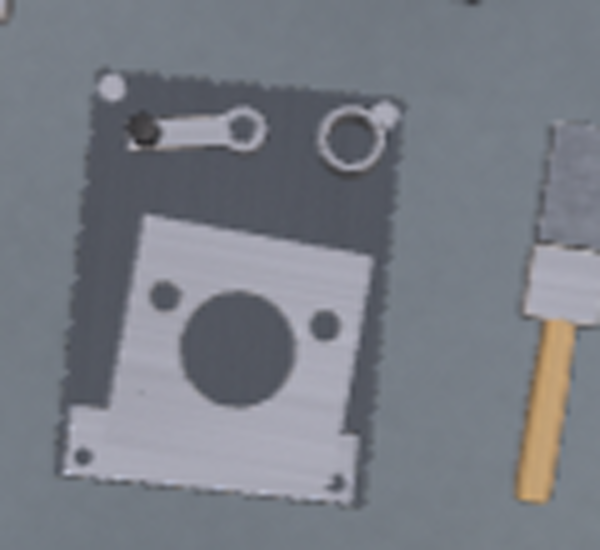

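Request:
{"method": "arm_command", "body": {
  "steps": [-0.478,0.49,0,-10,-0.478,0.49,0,-10,-0.478,0.49,0,-10,-0.478,0.49,0,-10,-0.478,0.49,0,-10,-0.478,0.49,0,-10,-0.478,0.49,0,-10,-0.478,0.49,0,-10,-0.478,0.49,0,-10,-0.478,0.49,0,-10,-0.478,0.49,0,-10,-0.478,0.49,0,-10,-0.478,0.49,0,-10,-0.478,0.49,0,-10,-0.478,0.49,0,-10,-0.478,0.49,0,-10,-0.478,0.49,0,-10,-0.478,0.49,0,-10,-0.478,0.49,0,-10,-0.478,0.49,0,-10]
}}

```text
clock: 1.87
position: [0.5374, 0.1095, 0.2185]
eef_rot: [-0.0, 0.739, 0.674, -0.0]
ft_force: [0.3, 0.5, 0.2]
width: 1.001
```

Run:
```python
from h import *
s=read_state(); print(s["clock"],s["position"],tcp()[:3,:2].round(3).tolist())
c=cam("wrist"); cv2.imwrite("pics/w1.png",c["image"][:,:,::-1]); import pickle; pickle.dump(c,open("w1.pkl","wb"))
```

```text
1.8667 [0.5373848  0.1094524  0.21854366] [[0.092, 0.996], [0.996, -0.092], [0.0, -0.001]]
```

View pics/w1.png

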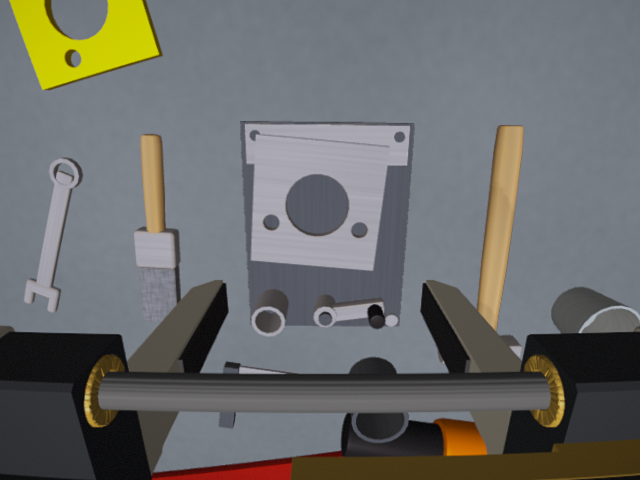

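```bash
cat >> h.py <<'E'
def blobs(c,roi,thr=120):
    x0,y0,x1,y1=roi; g=cv2.cvtColor(c["image"],cv2.COLOR_RGB2GRAY)[y0:y1,x0:x1]
    big=cv2.resize(g,None,fx=4,fy=4,interpolation=cv2.INTER_CUBIC)
    cs,_=cv2.findContours((big<thr).astype(np.uint8),cv2.RETR_CCOMP,cv2.CHAIN_APPROX_NONE)
    out=[]
    for k in cs:
        if cv2.contourArea(k)>16*40:
            e=cv2.fitEllipse(k); out.append((((np.array(e[0])+.5)/4-.5+[x0,y0]).round(2).tolist(),(np.array(e[1])/4).round(1).tolist(),cv2.contourArea(k)/16))
    return out
E
python3 - <<'E'
from h import *
import pickle
c=pickle.load(open("w1.pkl","rb")); g=cv2.cvtColor(c["image"],cv2.COLOR_RGB2GRAY)
print(g[200,235:275],g[200,375:420]); print(g[235:280,310]); print(g[115:160,320])
for b in blobs(c,(238,115,420,340)): print(b, ray(c,[b[0]],.034).round(4), ray(c,[b[0]],.024).round(4))
E
```

```text
[130 130 130 131 131 130 131 131 122 102  91  90  89  89  90  88  90 114
 154 172 172 172 171 172 172 172 172 172 172 172 172 172 173 172 172 173
 173 172 172 172] [168 167 168 168 169 170 170 140 101  87  88  90  91  91  90  88  89  89
  92  91  90  90  89  88  86  88  90  89  91  89  89  88  88 103 122 125
 125 123 125 125 127 126 126 127 128]
[115 162 169 170 171 170 167 166 167 168 168 167 166 165 166 167 169 169
 170 171 170 167 165 167 168 170 170 169 168 168 131  96  91  92  91  92
  91  92  91  92  92  92  91  91  92]
[123 125 124 125 126 126 111  80  89 142 176 171 169 168 167 166 166 167
 169 169 170 169 169 168 140 148 169 170 169 167 164 165 168 168 169 169
 169 167 166 168 171 172 169 166 166]
([324.89, 318.07], [13.4, 13.9], 146.125) [[0.6539 0.0995 0.034 ]] [[0.6596 0.0991 0.024 ]]
([267.66, 321.1], [22.4, 26.0], 457.46875) [[0.6521 0.0405 0.034 ]] [[0.6578 0.0383 0.024 ]]
([358.93, 229.82], [15.2, 16.1], 192.03125) [[0.5627 0.1404 0.034 ]] [[0.5658 0.141  0.024 ]]
([270.73, 222.12], [15.4, 16.0], 192.75) [[0.5475 0.0579 0.034 ]] [[0.5501 0.0562 0.024 ]]
([316.78, 204.84], [61.7, 63.1], 3056.875) [[0.5349 0.1029 0.034 ]] [[0.5372 0.1025 0.024 ]]
([399.14, 136.55], [10.1, 10.5], 82.9375) [[0.4797 0.1817 0.034 ]] [[0.4804 0.1835 0.024 ]]
([253.72, 134.49], [8.4, 10.5], 56.875) [[0.4661 0.0534 0.034 ]] [[0.4664 0.0516 0.024 ]]
([325.78, 216.52], [195.5, 232.0], 31794.78125) [[0.5468 0.1102 0.034 ]] [[0.5495 0.11   0.024 ]]
([321.06, 189.28], [163.0, 175.8], 19667.15625) [[0.5206 0.1082 0.034 ]] [[0.5225 0.108  0.024 ]]
```

```bash
cat > jig.py <<'E'
from h import *
import pickle
c=pickle.load(open("w1.pkl","rb")); g=cv2.cvtColor(c["image"],cv2.COLOR_RGB2GRAY).astype(float)
def cross(v,start,stp,thr):   # from the dark inside outwards to the first brighter-than-thr sample
    i=start
    while v[i]<thr: i+=stp
    a=i-stp; return a+stp*(thr-v[a])/(v[i]-v[a])
L=[(cross(g[r],247,-1,110),r) for r in range(175,255,3)]
Rr=[(cross(g[r],398,1,107),r) for r in range(175,290,3)]
B=[(k,cross(g[:,k],323,1,108)) for k in list(range(290,305,2))]
St=[(k,cross(g[:,k],172,-1,130)) for k in range(394,402)]
print(B,St)
def line(pts,z,tag):
    P=ray(c,pts,z)[:,:2]; f=cv2.fitLine(P.astype(np.float32),cv2.DIST_HUBER,0,1e-5,1e-5).ravel(); print(tag,f.round(4),np.degrees(np.arctan(f[1]/f[0])).round(2)); return f
l,r=line(L,.012,"L"),line(Rr,.012,"R"); 
b=line(B,.012,"B"); line(St,.024,"St")
yaw=np.mean([np.arctan(f[1]/f[0]) for f in(l,r)]); ex=np.array([np.cos(yaw),np.sin(yaw)]); ey=np.array([-ex[1],ex[0]])
yl,yr=f1,f2=l[2:]@ey,r[2:]@ey
print("yaw",yaw,"width",yr-yl,"y0",(yl+yr)/2,"x0 from front",ray(c,B,.012)[:,:2].mean(0)@ex-.094,"from step",ray(c,St,.024)[:,:2].mean(0)@ex+.084)
E
python3 jig.py
```

```text
[(290, np.float64(325.2083333333333)), (292, np.float64(325.2083333333333)), (294, np.float64(325.2083333333333)), (296, np.float64(325.24)), (298, np.float64(325.2)), (300, np.float64(325.24)), (302, np.float64(325.16)), (304, np.float64(325.3103448275862))] [(394, np.float64(165.11904761904762)), (395, np.float64(165.14285714285714)), (396, np.float64(165.1627906976744)), (397, np.float64(165.13953488372093)), (398, np.float64(165.13636363636363)), (399, np.float64(165.1304347826087)), (400, np.float64(165.15555555555557)), (401, np.float64(165.13636363636363))]
L [ 0.9949 -0.1011  0.5507  0.0281] -5.8
R [ 0.9947 -0.1028  0.5855  0.1885] -5.9
B [0.0937 0.9956 0.6726 0.0672] 84.62
St [0.0893 0.996  0.5063 0.181 ] 84.88
yaw -0.10215482 width 0.16317615 y0 0.16567165 x0 from front 0.5682124537267382 from step 0.5692027315285695
```

Request:
{"method": "arm_command", "body": {
  "steps": [-0.0025,-0.087,0,0.5,-0.0025,-0.087,0,0.5,-0.0025,-0.087,0,0.5,-0.0025,-0.087,0.04,0.5,-0.0025,-0.087,0.08,0.5,-0.0025,-0.087,0.12,0.5,-0.0025,-0.087,0.15,0.5,-0.0025,-0.087,0.17,0.5,-0.0025,-0.087,0.185,0.5,-0.0025,-0.087,0.191,0.5,-0.0025,-0.087,0.191,0.5,-0.0025,-0.087,0.191,0.5],
  "grip": 0.06,
  "newtons": 20
}}

```text
clock: 2.92
position: [0.4509, 0.1149, 0.028]
eef_rot: [-0.0, 0.742, 0.671, -0.0]
ft_force: [-0.4, 0.0, 1.0]
width: 0.646
```

Request:
{"method": "arm_command", "body": {
  "steps": [0,0.004,0,0,0,0.008,0,0,0,0.011,0,0,0,0.013,0,0,0,0.015,0,0,0,0.017,0,0,0,0.019,0,0,0,0.021,0,0,0,0.023,0,0,0,0.025,0,0,0,0.027,0,0,0,0.029,0,0,0,0.031,0,0,0,0.033,0,0,0,0.0345,0,0,0,0.0345,0,0]
}}

```text
clock: 4.25
position: [0.4833, 0.11, 0.0277]
eef_rot: [-0.001, 0.742, 0.67, -0.002]
ft_force: [-5.9, -0.2, 3.4]
width: 0.646
```

Request:
{"method": "arm_command", "body": {
  "steps": [0,-0.005,0,0,0,-0.015,0,0,0,-0.015,-0.03,0,0,0.01,-0.07,0,0,0.03,-0.11,0,0,0.04,-0.15,0,0,0.04,-0.18,0,0,0.04,-0.18,0,0,0.04,-0.18,0],
  "grip": 0.01
}}

```text
clock: 5.0
position: [0.526, 0.1068, 0.2099]
eef_rot: [0.001, 0.742, 0.67, 0.002]
ft_force: [-0.6, 0.8, -0.2]
width: 0.117
```

```bash
cat > look.py <<'E'
from h import *
import sys
c=cam("wrist"); s=read_state(); n=sys.argv[1]; z=float(sys.argv[2])
cv2.imwrite(f"pics/{n}.png",c["image"][:,:,::-1])
O=np.array([.5826,.1068]); y=-.100; J=np.array([[np.cos(y),np.sin(y)],[-np.sin(y),np.cos(y)]])
print(s["clock"],s["position"],"TCP jig mm",(1e3*J@(s["position"][:2]-O)).round(1),"tool y yaw",np.arctan2(tcp()[1,1],tcp()[0,1]).round(3))
for b in blobs(c,(150,20,500,440)):
    if 100<b[2]<8000: print(b,"jig mm",(1e3*J@(ray(c,[b[0]],z)[0,:2]-O)).round(1))
E
python3 look.py w2 .034
```

```text
5.05 [0.5248579  0.10662994 0.20820884] TCP jig mm [-57.4  -5.9] tool y yaw -0.102
([280.69, 255.1], [14.6, 15.7], 179.65625) jig mm [-10.6 -46.5]
([369.14, 254.98], [14.6, 15.9], 181.59375) jig mm [-10.5  37.3]
([324.94, 234.3], [59.9, 62.9], 2958.96875) jig mm [-31.2  -4.6]
([343.76, 169.89], [1.0, 206.4], 122.25) jig mm [-91.   12.1]
([291.36, 409.34], [4.9, 59.1], 194.0) jig mm [171.7 -41.9]
([356.24, 407.77], [5.6, 64.1], 238.8125) jig mm [169.8  29.7]
([396.24, 330.56], [10.8, 13.8], 115.25) jig mm [71.9 67.8]
([324.64, 351.72], [28.1, 60.0], 1090.125) jig mm [96.7 -5. ]
([152.77, 53.06], [13.1, 39.5], 154.0) jig mm [-188.7 -146.5]
```

View pics/w2.png

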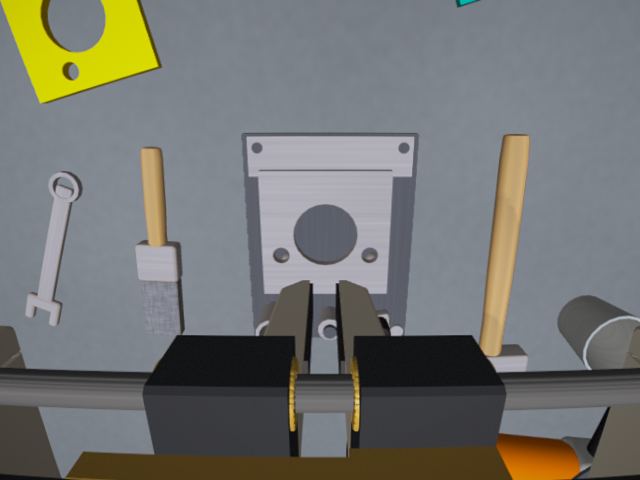

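Request:
{"method": "arm_command", "body": {
  "steps": [0.0013,0.0264,0,0,0.0013,0.0264,0.03,0,0.0013,0.0264,0.07,0,0.0013,0.0264,0.11,0,0.0013,0.0264,0.14,0,0.0013,0.0264,0.16,0,0.0013,0.0264,0.175,0,0.0013,0.0264,0.185,0,0.0013,0.0264,0.19,0,0.0013,0.0264,0.19,0]
}}

```text
clock: 5.88
position: [0.5504, 0.1051, 0.0162]
eef_rot: [-0.001, 0.742, 0.67, -0.001]
ft_force: [0.0, -0.2, 0.9]
width: 0.107
```

```bash
python3 look.py w3 .034|head -1; python3 -c "
from station import *;print(read_state()['ft_force'])"
```

```text
5.9333 [0.55102285 0.10515313 0.01719548] TCP jig mm [-31.3  -4.8] tool y yaw -0.102
[ 0.5859588  -0.14171586 -0.30924021]
```

Request:
{"method": "arm_command", "body": {
  "steps": [0.003,0,0,0,0.005,0,0,0,0.006,0,0,0,0.007,0,0,0,0.008,0,0,0,0.009,0,0,0,0.01,0,0,0,0.0107,0,0,0,0.0107,0,0,0,0.0107,0,0,0]
}}

```text
clock: 6.77
position: [0.5526, 0.1154, 0.0176]
eef_rot: [0.0, 0.742, 0.67, -0.0]
ft_force: [0.4, -3.2, 0.6]
width: 0.106
```

```bash
python3 look.py w4 .034
```

```text
6.8167 [0.55262765 0.11539785 0.01765074] TCP jig mm [-30.7   5.6] tool y yaw -0.102
([319.29, 177.19], [3.7, 659.3], 1019.46875) jig mm [-90.6   3.6]
([154.17, 128.48], [11.3, 26.0], 201.15625) jig mm [-109.6  -58.9]
([474.27, 127.58], [23.8, 26.1], 487.8125) jig mm [-109.6   62.3]
([324.06, 417.9], [12.8, 53.1], 467.53125) jig mm [26.1  5.3]
([354.58, 409.43], [5.1, 61.0], 204.75) jig mm [21. 20.]
([293.11, 410.21], [4.6, 57.1], 173.75) jig mm [21.4 -9.6]
([329.18, 369.89], [7.7, 31.6], 137.4375) jig mm [-1.9  7.7]
```

Request:
{"method": "arm_command", "body": {
  "steps": [-0.0048,0,0,0,-0.0048,0.006,0,0,-0.0048,0.009,0,0,-0.0048,0.011,0,0,-0.0048,0.0125,0,0,-0.0048,0.014,0,0,-0.0048,0.0155,0,0,-0.0048,0.017,0,0,-0.0048,0.018,0,0,-0.0048,0.019,0,0,-0.0048,0.02,0,0,-0.0048,0.021,0,0,-0.0048,0.022,0,0,-0.0048,0.0225,0,0,-0.0048,0.0225,0,0]
}}

```text
clock: 8.07
position: [0.5753, 0.109, 0.0179]
eef_rot: [0.0, 0.742, 0.67, 0.001]
ft_force: [0.9, 1.3, 0.4]
width: 0.108
```

```bash
python3 look.py w5 .034
```

```text
8.1167 [0.57497985 0.10888316 0.01778574] TCP jig mm [-7.8  1.3] tool y yaw -0.102
([232.65, 316.43], [28.2, 33.0], 729.625) jig mm [ -6.4 -38.9]
([230.91, 315.22], [15.7, 20.5], 251.5) jig mm [ -7.  -39.6]
([408.84, 316.03], [28.2, 33.1], 732.96875) jig mm [-6.5 38.4]
([407.34, 315.39], [17.8, 21.5], 299.28125) jig mm [-6.8 37.7]
([292.95, 409.86], [4.8, 55.8], 184.71875) jig mm [ 44.6 -13.8]
([354.66, 408.11], [5.5, 60.3], 225.09375) jig mm [43.6 15.9]
([323.95, 354.45], [29.2, 47.5], 996.46875) jig mm [13.1  1.2]
([489.26, 66.93], [22.8, 27.8], 489.59375) jig mm [-108.1   61.6]
([155.89, 67.24], [15.5, 28.6], 314.0) jig mm [-108.2  -60. ]
```

View pics/w5.png

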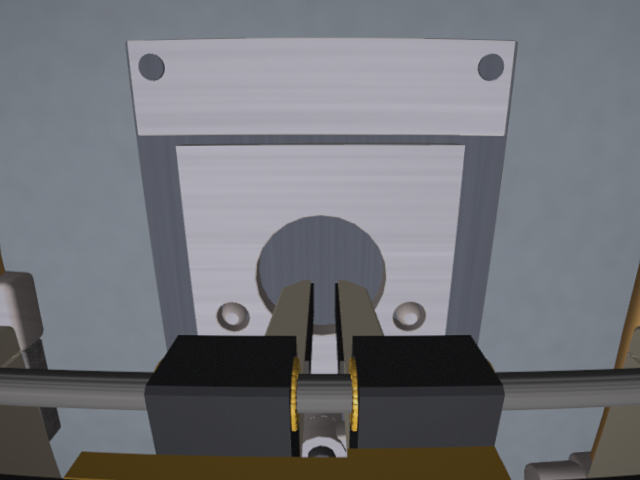

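Request:
{"method": "arm_command", "body": {
  "steps": [0,-0.005,0,0,0,-0.007,0,0,0,-0.007,-0.03,0,0,-0.007,-0.07,0,0,-0.007,-0.1,0,0.02,0.03,-0.11,0,0.04,0.06,-0.11,0,0.0437,0.0958,-0.11,0,0.0437,0.0958,-0.11,0,0.0437,0.0958,-0.11,0],
  "grip": 0
}}

```text
clock: 8.95
position: [0.6751, 0.1424, 0.1271]
eef_rot: [0.0, 0.742, 0.67, 0.0]
ft_force: [-1.7, -0.8, -1.3]
width: 0.006
```

```bash
python3 look.py w6 .022
python3 - <<'E'
from h import *
c=cam("top"); O=np.array([.5826,.1068]); y=-.1; J=np.array([[np.cos(y),np.sin(y)],[-np.sin(y),np.cos(y)]])
print("pipe",1e3*J@(ray(c,[[290,148]],.07)[0,:2]-O))
E
```

```text
9.0 [0.67364905 0.14228194 0.12698265] TCP jig mm [87.1 44.4] tool y yaw -0.102
([324.16, 405.56], [19.2, 60.1], 503.5) jig mm [246.4  44.4]
([256.64, 209.77], [20.2, 20.6], 326.34375) jig mm [71.6 -4.2]
([169.2, 212.16], [35.6, 40.3], 1125.21875) jig mm [ 73.2 -68.5]
([195.5, 108.14], [22.0, 23.8], 410.90625) jig mm [  0.8 -42.2]
([194.59, 107.3], [12.9, 15.6], 158.0625) jig mm [  0.2 -42.7]
([319.25, 106.86], [22.5, 23.6], 417.46875) jig mm [ 0.6 41.5]
([318.33, 106.49], [14.7, 15.8], 181.25) jig mm [ 0.4 40.8]
([255.63, 74.76], [88.6, 95.0], 6606.625) jig mm [-20.   -0.3]
([486.51, 276.33], [77.9, 113.1], 1159.625) jig mm [124.6 169.9]
([360.1, 224.22], [19.0, 20.2], 302.09375) jig mm [82.6 70.9]
([277.96, 204.91], [31.2, 102.3], 2086.1875) jig mm [68.1 11.4]
([337.34, 196.96], [17.5, 26.2], 114.28125) jig mm [62.3 54.1]
pipe [165.83126493  55.47770562]
```

View pics/w6.png

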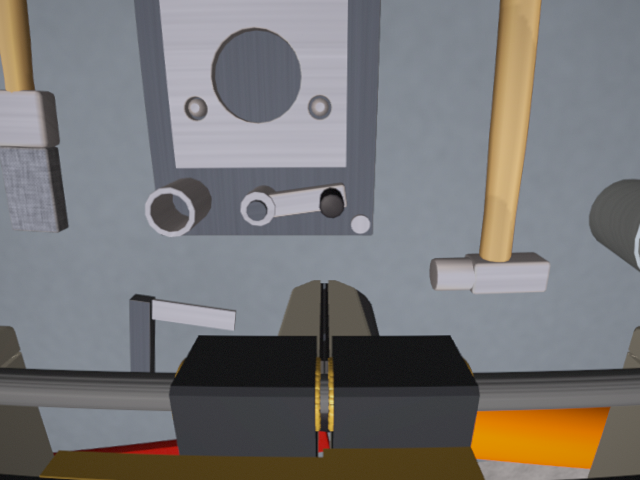

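Request:
{"method": "arm_command", "body": {
  "steps": [0,0,0.03,0,0,0,0.06,0,0,0,0.075,0,0,0,0.083,0,0,0,0.083,0,0,-0.006,0.083,0,0,-0.009,0.083,0,0,-0.012,0.083,0,0,-0.015,0.083,0,0,-0.018,0.083,0,0,-0.021,0.083,0,0,-0.024,0.083,0,0,-0.027,0.083,0,0,-0.03,0.083,0,0,-0.033,0.083,0,0,-0.036,0.083,0,0,-0.039,0.083,0,0,-0.042,0.083,0,0,-0.042,0.083,0]
}}

```text
clock: 10.63
position: [0.6332, 0.1452, 0.0447]
eef_rot: [0.001, 0.743, 0.67, 0.0]
ft_force: [4.2, -4.6, 0.3]
width: 0.009
```

```bash
python3 look.py w7 .022|head -1
```

```text
10.6833 [0.63322565 0.14530776 0.04469042] TCP jig mm [46.5 43.4] tool y yaw -0.103
```

Request:
{"method": "arm_command", "body": {
  "steps": [0,0.006,0,0,0.014,0.006,0,0,0.0266,0.006,0,0,0.0266,-0.008,0,0,0.0266,-0.0225,0,0,0.0266,-0.0225,0,0,0.02,-0.0225,0,0,0.017,-0.0225,0,0,0.014,-0.0225,0,0,0.011,-0.0225,0,0,0.008,-0.0225,0,0,0.005,-0.0225,0,0,0.002,-0.0225,0,0,-0.001,-0.0225,0,0,-0.004,-0.0225,0,0,-0.007,-0.0225,0,0,-0.01,-0.0225,0,0,-0.013,-0.0225,0,0,-0.016,-0.0225,0,0,-0.0165,-0.0225,0,0]
}}

```text
clock: 12.35
position: [0.6085, 0.1315, 0.0446]
eef_rot: [0.0, 0.743, 0.67, -0.0]
ft_force: [-1.6, 1.4, 0.2]
width: 0.006
```

```bash
python3 look.py w8 .022|head -1
```

```text
12.4 [0.60865983 0.13159739 0.04467604] TCP jig mm [23.5 27.3] tool y yaw -0.103
```

Request:
{"method": "arm_command", "body": {
  "steps": [0.008,0,0,0,0.015,0,0,0,0.015,0,-0.04,0,0.015,0,-0.08,0,0.015,-0.02,-0.12,0,0.015,-0.04,-0.16,0,0.015,-0.04,-0.18,0,0.015,-0.04,-0.18,0,0.015,-0.04,-0.18,0]
}}

```text
clock: 13.15
position: [0.5711, 0.1527, 0.2266]
eef_rot: [0.001, 0.742, 0.67, 0.002]
ft_force: [0.2, -0.6, -0.7]
width: 0.001
```

```bash
python3 look.py w9 .022; python3 -c "
from h import *
c=cam('top'); crop(c['image'],260,165,380,275,5,'pics/c2.png')"
```

```text
13.2 [0.57048408 0.15220267 0.22498917] TCP jig mm [-16.6  44. ] tool y yaw -0.101
([465.39, 311.78], [10.9, 34.3], 235.75) jig mm [107.  198.7]
([278.96, 286.93], [13.1, 13.8], 141.84375) jig mm [76.4 -2.9]
([220.87, 289.82], [22.5, 26.2], 463.15625) jig mm [ 79.9 -64.9]
([280.8, 242.27], [17.7, 23.4], 322.34375) jig mm [26.5  0.8]
([236.81, 217.65], [14.2, 15.1], 167.90625) jig mm [  0.6 -42.2]
([320.86, 217.41], [14.5, 15.0], 170.71875) jig mm [ 0.5 41.6]
([278.12, 197.7], [58.1, 61.1], 2769.625) jig mm [-19.6  -0.2]
([437.65, 355.41], [77.5, 94.1], 652.40625) jig mm [162.6 173.5]
([317.04, 408.33], [5.2, 53.7], 202.0625) jig mm [236.4  36.2]
([329.79, 406.13], [9.5, 44.4], 239.09375) jig mm [233.1  51.5]
([276.6, 110.18], [46.0, 220.7], 6815.65625) jig mm [-101.8    1.2]
```

View pics/w9.png

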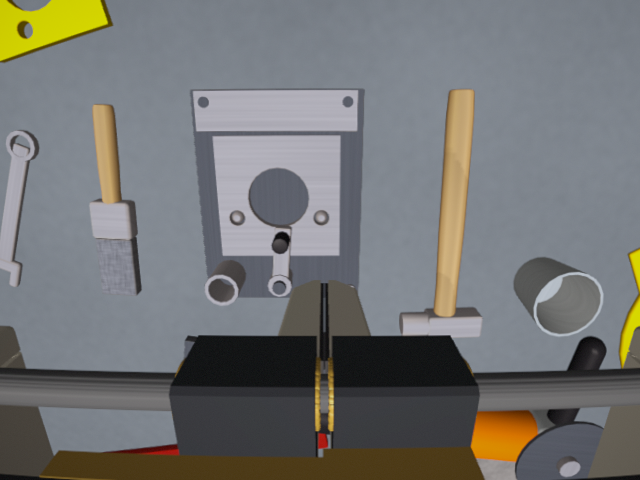

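```bash
python3 -c "
from station import *;print(finish_job())"
```

```text
the job is handed in; nothing more can be done
None
```

The flange plate is seated on both pins, the hold-down bar points across its edge, and I handed the job in with the hand clear above the jig. The clock read about 13 s of the 64 s allowed, and no verdict was reported.

- **Plate:** I pushed the rear edge with two open fingertips to square it up. Then, with the nearly shut fingers inside the bore, I nudged it sideways and forward until it dropped.
- **Hold-down:** I pushed the knob round in two straight strokes, then backed off and raised the hand.
- **Fit:** In the last wrist picture the two holes are at (0.5, 41.6) and (0.6, −42.2) mm in my jig frame, each within about 1 mm of its pin. Their spacing of 83.8 mm, measured at the height of a seated plate's top face, matches the true 84 mm. The pins show in both holes, and the gap to the step is visible.
- **Bar angle:** The bar lies across the plate's edge at about 1.5 rad. I judged this from the picture and the final finger position, not from a joint reading.
- **Bystanders:** The pictures show no sign that anything else was moved; I did not measure their positions before and after. The forces read at the end of each move stayed under 8 N.
- **Disagreement:** My estimate of the jig's centre differed by about 1 mm in y between its side edges and the step's bolts. I allowed for it when centring the plate.

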